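# Mark the doming block's place and lift it level

### The job

Lay the steel straightedge flat on the bench with a long edge flush against either short end of the aluminium doming block, covering that whole end, and let go of it; do not shove the block out of its place or shift the straightedge afterwards, since it marks where the block goes back. Then grip the block itself and lift it gently straight up, level, with the brass ring blank still lying on top, until its underside is about 10 cm above the bench. Finish while holding it there, steady and level, directly above its place; leave everything else on the bench alone.

Things in the scene. Friction and masses are not known exactly. Their poses are not given: they have to be found in the camera images.
- doming_block: Loose aluminium block, 84 mm long (x), 54 wide (y), 45 high (z), about 0.55 kg. Three round hollows 10 mm deep in a row on top: 29 mm wide towards -x, then 19 and 11 mm towards +x. Origin: centre of underside, on the bench (z = 0); short ends at x = +-42 mm, long sides at y = +-27 mm. Lift it by gripping across its 54 mm width, at mid-length. A push of a few newtons makes it slide.
- straightedge: Loose flat steel bar, 160 mm long (x), 36 wide (y), 8 thick, about 0.36 kg, with a dark wooden grip on its middle: 34 mm along x, 14 along y, top 42 mm above the bar's underside. Origin: centre of underside. Either long edge (y = +-18 mm) will do. Hold the grip by its two ends, fingers closing along the bar, so that no finger stands out past the bar's edge.
- ring_blank: Brass ring blank, 24 mm outside and 18 mm inside diameter, 6 mm high, 12 g, lying loose and flat on top of the doming block over its two smaller hollows. Origin: centre of the underside.
- bench_block: Bystander, to be left alone: plain square steel bench block, 64 x 64 x 20 mm, no hollows; origin at centre of underside.
- hammer: Bystander, to be left alone: small hammer lying flat, 240 mm long, wooden handle; origin near its middle.
- mandrel: Bystander, to be left alone: tapered steel ring mandrel, a round bar 280 mm long and up to 26 mm thick, lying flat; origin under its middle, x along it.
- brass_disc: Bystander, to be left alone: brass disc, 44 mm across, 12 mm high; origin at centre of underside.
- jar: Bystander, to be left alone: amber glass jar with steel cap, 56 mm across, 70 mm high; origin at centre of underside.
- plier_cup: Bystander, to be left alone: white cup of pliers, 80 mm across, 165 mm high with the plier handles; origin at centre of underside.
Not all that is in view belongs to the job. Leave any green or red look-alike of the doming_block alone. What is shaped like the straightedge but green is not meant.

How it is judged (in metres and radians):
On the way:
1. the straightedge lies on the bench, let go, flush against a short end of the doming block and covering it, the block still standing in its place with the ring on it ((x of straightedge in the frame of doming_block between 0.0565 and 0.0635 m or x of straightedge in the frame of doming_block between -0.0635 and -0.0565 m) and y of straightedge in the frame of doming_block between -0.053 and 0.053 m and angle between the x axis of straightedge and the y axis of doming_block, either way round below 0.045 rad and height (world z) of each of straightedge, doming_block below 0.004 m and angle between straightedge's own z axis and vertical below 0.05 rad and distance of doming_block from where it was at the start of the episode below 0.012 m and contact force between straightedge and the fingers below 0.1 N and x of ring_blank in the frame of doming_block between -0.04 and 0.04 m and y of ring_blank in the frame of doming_block between -0.027 and 0.027 m and z of ring_blank in the frame of doming_block between 0.04 and 0.052 m), for 0.2 s.
At the end, for the whole second after the job is handed in: The fingers alone hold the doming block 70 to 140 mm above the bench, still, level within 5 degrees, ring on top; the straightedge, earlier let go flush (3.5 mm, 0.045 rad) with a short end, lies flat in line with that end (15 mm, 0.1 rad); the block was shoved less than 12 mm (height (world z) of doming_block between 0.07 and 0.14 m and angle between doming_block's own z axis and vertical below 0.09 rad and linear speed of each of doming_block, straightedge below 0.02 m/s and angular speed of doming_block below 0.15 rad/s and contact force between doming_block and the fingers above 2 N and contact force between doming_block and bench_block below 0.1 N and contact force between doming_block and hammer below 0.1 N and contact force between doming_block and mandrel below 0.1 N and contact force between doming_block and brass_disc below 0.1 N and contact force between doming_block and jar below 0.1 N and contact force between doming_block and plier_cup below 0.1 N and contact force between doming_block and straightedge below 0.1 N and x of ring_blank in the frame of doming_block between -0.04 and 0.04 m and y of ring_blank in the frame of doming_block between -0.027 and 0.027 m and z of ring_blank in the frame of doming_block between 0.04 and 0.052 m and (x of straightedge in the frame of doming_block between 0.045 and 0.075 m or x of straightedge in the frame of doming_block between -0.075 and -0.045 m) and y of straightedge in the frame of doming_block between -0.063 and 0.063 m and angle between the x axis of straightedge and the y axis of doming_block, either way round below 0.1 rad and distance of doming_block from where it was at the start of the episode below 0.145 m and height (world z) of straightedge below 0.004 m and angle between straightedge's own z axis and vertical below 0.05 rad); the arm keeps its last pose, push and grip.
It fails at once if the ring fell off the block (z of ring_blank in the frame of doming_block below 0.02 m).
It fails at once if the block was tipped by more than 14 degrees (angle between doming_block's own z axis and vertical above 0.25 rad).
It fails at once if the block was flung or jerked (linear speed of doming_block above 0.5 m/s).
It fails at once if a bystander was disturbed (distance of any of bench_block, hammer, mandrel, brass_disc, jar, plier_cup from where it was at the start of the episode above 0.03 m).
It also fails if it takes over 48 s, if anything falls off the work surface, if the arm or the gripper's body presses on something with over 40 N, if the wrist force passes 120 N, or if a joint passes its speed limit or range.

### The arm

A 6-joint arm with a two-finger parallel gripper is mounted at the origin on the work surface. World frame = base frame: x ahead of the robot, y to its left, z up, the work surface at z = 0. Lengths are in m, angles in degrees, forces in N, time in s.
With the tool pointing down it reaches from about 0.25 to 0.725 m from the base axis. Payload 9.7 kg.
Tool frame: the origin (TCP) lies where the fingers leave the gripper's body, on its centre line; the fingertips stand 73 mm ahead of it and the grasp point (between the pads) lies 54 mm ahead of it; z points along the fingers, y is the line along which they close (so a half turn about z gives the same grasp; the last joint's range is limited). The gripper opens to 85 mm and grips with 20 to 120 N. Pads are 22 mm wide; open, the fingers measure 114 mm over their backs; the gripper's body (76 mm by 85 mm) begins 54 mm behind the grasp point. The pads swing forward as they close: fully open they stand 13 mm farther back than shut.
Start: joints at [74.542, 4.979, 10.078, 95.1, 0, 90], TCP at [0.147, 0.53, 0.304] pointing down, gripper open.
Joint ranges: [-179.16, 179.16], [-48.56, 103.87], [-65.8, 70.77], [-126.05, 130.52], [-82.76, 87.17], [-180, 180]. Speed limits (degrees/s): [127.2, 127.2, 147.25, 180, 180, 180].

### API

Orientations are given as a 3x3 rotation matrix whose columns are the frame's x, y, z axes.
In Python, from bench import ctrl gives the robot as it stands.
- The arm moves only by the tool inch_along, called after "Emit:" as name(argument=value, ...), one argument or row to a line, values as JSON. Schema: {"type":"object","properties":{"motion":{"type":"object","properties":{"rx":{"type":"array","items":{"type":"number"},"minItems":1,"maxItems":10},"ry":{"type":"array","items":{"type":"number"},"minItems":1,"maxItems":10},"rz":{"type":"array","items":{"type":"number"},"minItems":1,"maxItems":10},"x":{"type":"array","items":{"type":"number"},"minItems":1,"maxItems":10},"y":{"type":"array","items":{"type":"number"},"minItems":1,"maxItems":10},"z":{"type":"array","items":{"type":"number"},"minItems":1,"maxItems":10},"jaw":{"type":"array","items":{"type":"number"},"minItems":1,"maxItems":10}},"additionalProperties":false,"required":["rx","ry","rz","x","y","z","jaw"]},"only":{"type":"string"},"quiet":{"type":"boolean"},"lines":{"type":"string"}},"required":["motion"],"additionalProperties":false}. motion is an object with one list for each field, all of the same length, 1 to 10, a row being the entries at one place: rx, ry, rz (a rotation vector in degrees), x, y, z (the shift in m), jaw (the opening from 0.0 (shut) to 1.0 (fully open)); each row is the pose to reach, as a shift and turn from the pose commanded when the call began, along the tool's axes at that moment; what a row does not reach only later rows make up. A row lasts 1/12 s, in which the tool goes at most 0.0417 m and 7.16 degrees, less where a joint would pass 70% of its speed; a pose out of reach is approached as far as the arm can. The fingers move at their own pace and stop on an object; the grip force is fixed at half the most. Time passes only in rows, so rows that do not move let the fingers close. The tool returns the time, the measured TCP pose, the force, the opening and the grip force at its end. only (a regular expression) keeps the lines of the reply that match it, lines (a string "A,B") keeps lines A to B, and quiet returns only ok. Input that does not fit is refused with a message, and nothing moves.
- ctrl.observe(): the state, without advancing time (a new reading comes with each control period).
- ctrl.read_camera(name): name is "side" or "top" or "wrist"; returns a dict with "image" (400x640x3 uint8, red, green, blue), "camera_matrix" (3x3 intrinsics, pixels), "T" (4x4, takes a point from camera to world coordinates). Camera axes: x right, y down, z forward; pixel columns grow to the right and rows downward; lengths in m; the calibration is good to about 2 mm. A picture is of the moment at which its call begins. There is no depth.
- ctrl.hand_in(): hands the job in; it is judged then, once.
The state is a dict: "t": time; "q": joint angles; "joint_velocities": joint speeds; "joint_efforts": joint torques, N m; "eef_pos": TCP position; "orientation": TCP orientation; "contact_force": force on the tool from outside, world axes, zero at the start; "wrist_torque": the same for the moment, N m; "grip_width": opening from 0.0 (shut) to 1.0 (fully open); "grip_force": force on a finger pad.
Only numpy, scipy, OpenCV 4.12 (cv2) and the standard library are available. Lean on these libraries where they do the work, as an engineer would, in place of code of your own. Each camera call takes 0.05 s, during which the arm holds its last target. There are 200 camera calls.

## Working session

There is one attempt and no reset: what is moved stays moved. The work goes in short steps, Python scripts to look and compute and a tool call to move; the robot and the scene stay as the last step left them, time stands still between calls to the robot, and variables do not carry over. Pictures are saved under pics/ and viewed, at most 10 in all, crops included, and the job is handed in when it is done.

```bash
mkdir -p pics; ls
```

Run:
```python
from bench import ctrl
import cv2,numpy as np
for n in ["top","side"]:
    r=ctrl.read_camera(n); cv2.imwrite(f"pics/{n}0.png",r["image"][:,:,::-1]); print(n,r["camera_matrix"].round(1).tolist(),r["T"].round(4).tolist())
    np.savez(f"{n}0.npz",**r)
s=ctrl.observe(); print(s["eef_pos"],np.round(s["orientation"],3).tolist(),s["grip_width"])
```

```text
pics
top [[396.8, 0.0, 316.4], [0.0, 396.8, 199.9], [0.0, 0.0, 1.0]] [[-0.0253, -0.9994, 0.0252, 0.493], [-0.9996, 0.025, -0.0131, 0.0079], [0.0124, -0.0255, -0.9996, 0.9581], [0.0, 0.0, 0.0, 1.0]]
side [[362.7, 0.0, 319.1], [0.0, 362.7, 190.4], [0.0, 0.0, 1.0]] [[0.7636, -0.3873, 0.5166, 0.0604], [-0.6455, -0.4372, 0.6263, -0.5945], [-0.0167, -0.8117, -0.5838, 0.6045], [0.0, 0.0, 0.0, 1.0]]
[0.14656795 0.52999357 0.30325814] [[-0.964, 0.267, -0.0], [0.267, 0.964, -0.001], [0.0, -0.001, -1.0]] 1.0014870325356207
```

View pics/top0.png

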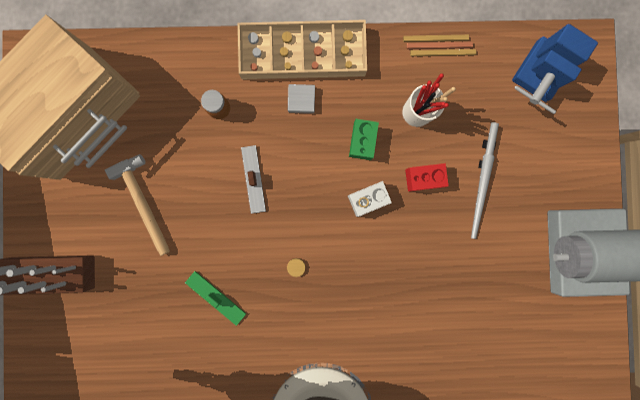

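View pics/side0.png

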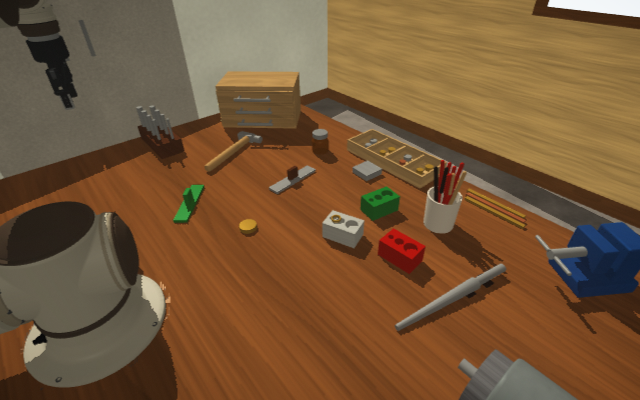

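Candidates for the block: silver (370,199) with three hollows and a ring, green (364,139), red (427,178), and a plain grey square with no hollows (302,99). The silver one fits. For the straightedge: silver bar with a dark grip (254,179), and a green one (216,298). The silver one fits. I'll confirm both in one enlarged crop.

Create h.py:
```python
import numpy as np,cv2
def ray(r,uv):
    d=np.linalg.inv(r["camera_matrix"])@np.array([uv[0],uv[1],1.]); T=r["T"]; return T[:3,3],T[:3,:3]@d
def onz(r,uv,z):
    o,d=ray(r,uv); return o+d*(z-o[2])/d[2]
def tri(ra,ua,rb,ub):
    a,d=ray(ra,ua); b,e=ray(rb,ub)
    s=np.linalg.lstsq(np.stack([d,-e],1),b-a,rcond=None)[0]
    p,q=a+s[0]*d,b+s[1]*e; return (p+q)/2,np.linalg.norm(p-q)
def silver(r,lo=110,sat=45):
    h=cv2.cvtColor(r["image"],cv2.COLOR_RGB2HSV); return ((h[...,1]<sat)&(h[...,2]>lo)).astype(np.uint8)*255
def blobs(m,near,amin=60):
    c,_=cv2.findContours(m,cv2.RETR_EXTERNAL,cv2.CHAIN_APPROX_NONE)
    c=[x for x in c if cv2.contourArea(x)>amin]
    return min(c,key=lambda x:np.linalg.norm(x.reshape(-1,2).mean(0)-near))
```

Run:
```python
from h import *
t=dict(np.load("top0.npz")); s=dict(np.load("side0.npz"))
for n,near,z in [("block",(370,199),.045),("edge",(254,179),.008)]:
    c=blobs(silver(t),near); R=cv2.minAreaRect(c); print(n,R)
    print(np.round([onz(t,p,z) for p in cv2.boxPoints(R)],4).tolist(), onz(t,R[0],z).round(4))
for n,near in [("block",(343,229)),("edge",(293,179))]:
    c=blobs(silver(s),near); print(n,cv2.approxPolyDP(c,3,True).reshape(-1,2).tolist())
a=cv2.resize(t["image"][140:225,230:410],None,fx=4,fy=4,interpolation=cv2.INTER_CUBIC)[:,:720]
b=cv2.resize(s["image"][160:250,265:370],None,fx=4,fy=4,interpolation=cv2.INTER_CUBIC)
b=cv2.resize(s["image"][160:222,260:375],None,fx=4,fy=4) if 0 else b
im=np.zeros((600,800,3),np.uint8); im[:340,:720]=a; b=cv2.resize(b,None,fx=.72,fy=.72); im[340:340+b.shape[0],:b.shape[1]]=b[:260]
cv2.imwrite("pics/c1.png",im[:,:,::-1])
```

```text
block ((369.2543640136719, 198.73960876464844), (23.737672805786133, 37.94841384887695), 67.52056884765625)
[[0.5255, -0.0754, 0.045], [0.557, -0.1573, 0.045], [0.5058, -0.1768, 0.045], [0.4744, -0.0949, 0.045]] [ 0.5156 -0.1261  0.045 ]
edge ((252.96817016601562, 178.97650146484375), (66.80923461914062, 14.720047950744629), 81.4163818359375)
[[0.6482, 0.1736, 0.008], [0.6527, 0.1387, 0.008], [0.4937, 0.1183, 0.008], [0.4893, 0.1531, 0.008]] [0.5708 0.1459 0.008 ]
block [[323, 223], [355, 233], [362, 220], [333, 211]]
edge [[290, 182], [287, 177], [270, 188], [277, 191]]
```

View pics/c1.png

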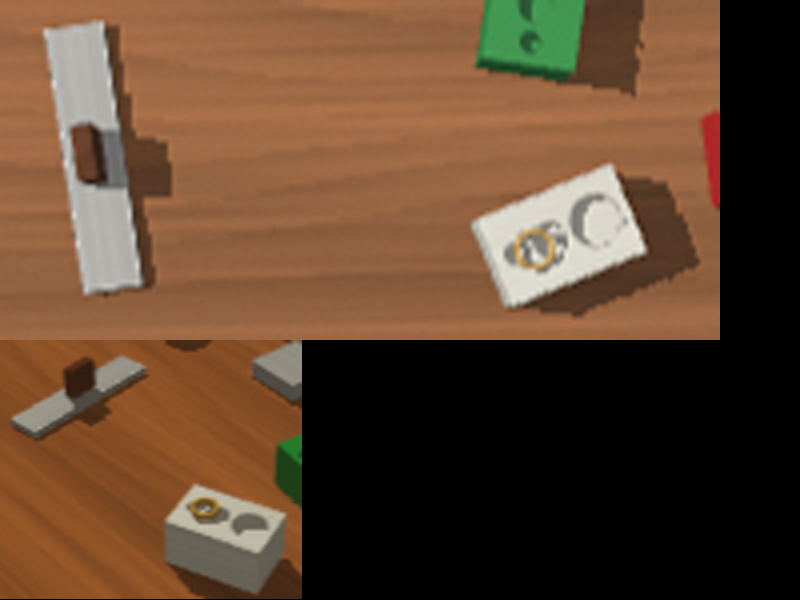

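The crop shows the silver three-hollow block with the brass ring over its small hollows, top-face corners around (348,196), (383,181), (391,203), (357,217) in the top view. It also shows the silver bar with its dark grip near (252,179). The sizes fit: about 82-88 x 55 mm and 160 x 35 mm. Next I move above the straightedge.

Add to h.py:
```python
def go(s,p,yaw):
    "rows needed: tool down at p with tool y at yaw deg (mod 180)"
    from scipy.spatial.transform import Rotation as R
    O=np.array(s["orientation"]); a=np.radians(yaw); y=np.array([np.cos(a),np.sin(a),0])
    if y@O[:,1]<0: y=-y
    z=np.array([0,0,-1.]); G=np.stack([np.cross(y,z),y,z],1)
    rv=R.from_matrix(O.T@G).as_rotvec(degrees=True); d=O.T@(np.array(p)-s["eef_pos"])
    print("rv",rv.round(2),"d",d.round(4))
```

```text
(no output)
```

Emit:
inch_along(
  motion={"rx":[0,0,0,0,0,0,0,0,0,0],"ry":[0,0,0,0,0,0,0,0,0,0],"rz":[67,67,67,67,67,67,67,67,67,67],"x":[-0.511,-0.511,-0.511,-0.511,-0.511,-0.511,-0.511,-0.511,-0.511,-0.511],"y":[-0.257,-0.257,-0.257,-0.257,-0.257,-0.257,-0.257,-0.257,-0.257,-0.257],"z":[0,0,0,0,0,0,0,0,0,0],"jaw":[1,1,1,1,1,1,1,1,1,1]},
)

```text
t: 0.93
eef_pos: [0.4566, 0.2486, 0.3037]
orientation: [[-0.124, 0.992, -0.0], [0.992, 0.124, -0.0], [-0.0, -0.0, -1.0]]
contact_force: [0.3, 1.5, -0.3]
grip_width: 1.001
grip_force: 0.0
```

Run:
```python
from bench import ctrl
from h import *
go(ctrl.observe(),(.565,.146,.30),7.3)
```

```text
rv [-0.01  0.   -0.17] d [-0.1153  0.0948  0.0037]
```

Emit:
inch_along(
  motion={"rx":[0,0,0,0,0,0],"ry":[0,0,0,0,0,0],"rz":[0,0,0,0,0,0],"x":[-0.115,-0.115,-0.115,-0.115,-0.115,-0.115],"y":[0.095,0.095,0.095,0.095,0.095,0.095],"z":[0,0,0,0,0,0],"jaw":[1,1,1,1,1,1]},
)

```text
t: 1.43
eef_pos: [0.5654, 0.1477, 0.3029]
orientation: [[-0.129, 0.992, -0.002], [0.992, 0.129, -0.0], [-0.0, -0.002, -1.0]]
contact_force: [-1.5, 0.7, 0.2]
grip_width: 1.0
grip_force: 0.0
```

Run:
```python
from bench import ctrl
from h import *
r=ctrl.read_camera("wrist"); np.savez("w1.npz",**r); cv2.imwrite("pics/w1.png",r["image"][:,:,::-1])
print(r["camera_matrix"].round(1).tolist(),r["T"].round(3).tolist())
```

```text
[[275.5, 0.0, 319.4], [0.0, 275.5, 207.0], [0.0, 0.0, 1.0]] [[0.992, 0.125, 0.034, 0.555], [0.13, -0.953, -0.273, 0.219], [-0.002, 0.275, -0.961, 0.373], [0.0, 0.0, 0.0, 1.0]]
```

View pics/w1.png

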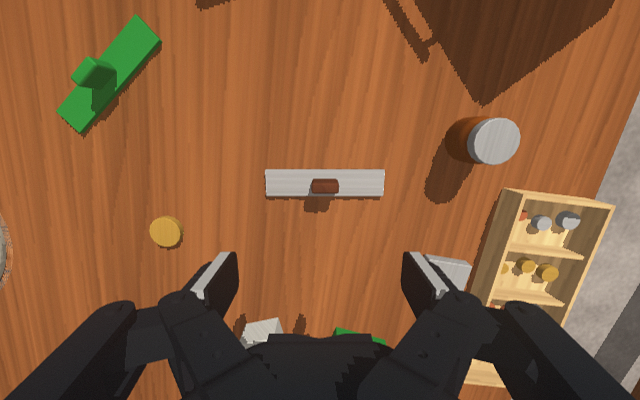

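The wrist view shows the bar spanning columns 265-385 at rows 170-197, with the grip at (325,185). Next: centre, yaw and height from two views.

Run:
```python
from bench import ctrl
from h import *
t=dict(np.load("top0.npz")); w=dict(np.load("w1.npz"))
def brown(r,near,rad=22):
    h=cv2.cvtColor(r["image"],cv2.COLOR_RGB2HSV); m=((h[...,2]<125)&(h[...,1]>110)&((h[...,0]<12)|(h[...,0]>170))).astype(np.uint8)*255
    k=np.zeros_like(m); cv2.circle(k,near,rad,255,-1); m&=k
    return blobs(m,near,15)
for n,r,near,gn in [("top",t,(254,179),(251,179)),("wrist",w,(325,183),(325,185))]:
    m=silver(r)
    k=np.zeros_like(m); cv2.circle(k,near,75,255,-1); m&=k
    m=cv2.morphologyEx(m,cv2.MORPH_CLOSE,np.ones((25,25)))
    c=blobs(m,near,300); R=cv2.minAreaRect(c); P=np.array([onz(r,p,.008) for p in cv2.boxPoints(R)])
    e=P[1]-P[0],P[2]-P[1]; L=max(e,key=np.linalg.norm)
    print(n,R,P.mean(0).round(4),[np.linalg.norm(x).round(4) for x in e],"yaw",np.degrees(np.arctan2(L[1],L[0]))%180)
    g=brown(r,gn); G=cv2.minAreaRect(g); print(" grip",G,onz(r,G[0],.042).round(4)); globals()[n+"g"]=G[0]; globals()[n+"c"]=R[0]
    globals()[n+"e"]=sorted(cv2.boxPoints(R).tolist(),key=lambda q:onz(r,q,.008)[0])
print("grip tri",tri(t,topg,w,wristg)); print("bar tri",tri(t,topc,w,wristc))
```

```text
top ((252.96817016601562, 178.97650146484375), (66.80923461914062, 14.720047950744629), 81.4163818359375) [0.571  0.1459 0.008 ] [np.float64(0.0352), np.float64(0.1603)] yaw 7.308174063702751
 grip ((251.54998779296875, 178.34999084472656), (13.57645034790039, 6.363961219787598), 81.8698959350586) [0.5696 0.1442 0.042 ]
wrist ((324.4999694824219, 181.99998474121094), (118.99998474121094, 25.999996185302734), -0.0) [0.5707 0.1503 0.008 ] [np.float64(0.0355), np.float64(0.1577)] yaw 7.460726334622515
 grip ((325.0, 185.5), (13.0, 26.0), 90.0) [0.5705 0.1527 0.042 ]
grip tri (array([0.57158118, 0.14783555, 0.01762526]), np.float64(2.2417445576599555e-05))
bar tri (array([ 0.57160537,  0.14795076, -0.00577984]), np.float64(0.0006762633906157091))
```

Plan position and yaw agree between views (yaw 7.4°). The triangulated height reads about 13 mm low, so I take a second, closer wrist view.

Emit:
inch_along(
  motion={"rx":[0,0,0,0,0],"ry":[0,0,0,0,0],"rz":[0,0,0,0,0],"x":[0,0,0,0,0],"y":[0.0055,0.0055,0.0055,0.0055,0.0055],"z":[0.04,0.08,0.12,0.13,0.13],"jaw":[1,1,1,1,1]},
)

```text
t: 1.9
eef_pos: [0.5681, 0.1502, 0.1711]
orientation: [[-0.133, 0.991, -0.006], [0.991, 0.133, -0.001], [-0.001, -0.006, -1.0]]
contact_force: [-0.0, 0.3, 0.9]
grip_width: 0.999
grip_force: 0.0
```

Run:
```python
from bench import ctrl
from h import *
r=ctrl.read_camera("wrist"); np.savez("w2.npz",**r); cv2.imwrite("pics/w2.png",r["image"][:,:,::-1])
```

```text
(no output)
```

View pics/w2.png

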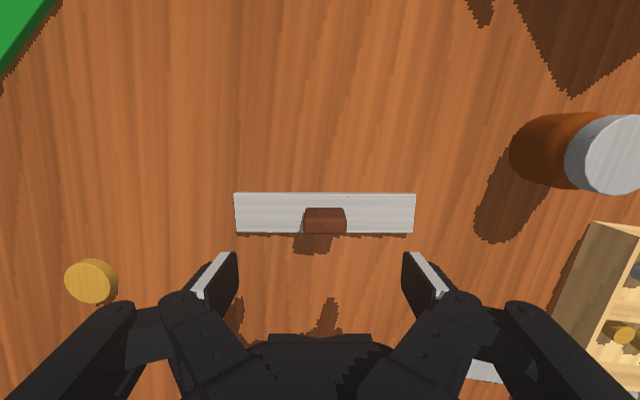

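The bar's corners are (234,194), (415,194), (413,233), (236,233). The grip's top face lies at columns 304-346, rows 208-220, and its front face below that.

Run:
```python
from bench import ctrl
from h import *
t=dict(np.load("top0.npz")); a=dict(np.load("w1.npz")); b=dict(np.load("w2.npz"))
def bar(r,near,kk):
    m=silver(r); k=np.zeros_like(m); cv2.circle(k,near,105,255,-1); m&=k
    m[248:]=0; c=blobs(cv2.morphologyEx(m,cv2.MORPH_CLOSE,np.ones((kk,kk))),near,300); return cv2.minAreaRect(c)
A=bar(a,(325,183),25); B=bar(b,(325,213),45); print(A,B)
s=lambda R:sorted(cv2.boxPoints(R).tolist(),key=lambda q:(q[0]>325,q[1]))
for p,q in zip(s(A),s(B)): print(tri(a,p,b,q)[0].round(4),onz(b,q,.008).round(4))
print("ctr",onz(b,B[0],.008))
# grip: side contour of dark brown
h=cv2.cvtColor(b["image"],cv2.COLOR_RGB2HSV); print(h[200:245:3,325].tolist()); 
print("griptop",[onz(b,p,.042).round(4).tolist() for p in [(304,208),(346,208),(346,220),(304,220)]])
st=ctrl.observe(); print(st["eef_pos"],st["orientation"].round(3).tolist()); go(st,(.571,.148,.088),7.4)
```

```text
((324.4999694824219, 181.99998474121094), (118.99998474121094, 25.999996185302734), -0.0) ((323.9151306152344, 212.41717529296875), (182.03929138183594, 39.85901641845703), 0.3493601977825165)
[0.4899 0.1579 0.0081] [0.4897 0.1581 0.008 ]
[0.4942 0.125  0.0175] [0.4913 0.121  0.008 ]
[0.6472 0.1778 0.0053] [0.6462 0.1784 0.008 ]
[0.6513 0.1449 0.0156] [0.6544 0.1423 0.008 ]
ctr [0.57044054 0.15033849 0.008     ]
[[18, 17, 180], [16, 18, 181], [16, 15, 187], [10, 150, 97], [9, 144, 101], [9, 145, 102], [11, 160, 116], [9, 156, 121], [10, 156, 113], [10, 153, 110], [9, 151, 105], [10, 145, 79], [11, 153, 105], [10, 154, 104], [11, 154, 104]]
griptop [[0.5533, 0.1621, 0.042], [0.5846, 0.1664, 0.042], [0.5861, 0.157, 0.042], [0.5544, 0.1526, 0.042]]
[0.56932754 0.1503227  0.17422793] [[-0.132, 0.991, -0.001], [0.991, 0.132, -0.0], [-0.0, -0.001, -1.0]]
rv [-0.08  0.01  0.21] d [-0.0025  0.0015  0.0862]
```

Measured bar height is ~0.005-0.017 (text 0.008), centre (0.570,0.150), grip top centre y≈0.149. That is consistent, so I descend and grip.

Emit:
inch_along(
  motion={"rx":[0,0,0,0,0,0,0,0,0,0],"ry":[0,0,0,0,0,0,0,0,0,0],"rz":[0,0,0,0,0,0,0,0,0,0],"x":[0.0,0.0,0.0,0.0,0.0,0.0,0.0,0.0,0.0,0.0],"y":[0.001,0.001,0.001,0.001,0.001,0.001,0.001,0.001,0.001,0.001],"z":[0.03,0.06,0.085,0.085,0.085,0.085,0.085,0.085,0.085,0.085],"jaw":[1,1,1,1,1,0,0,0,0,0]},
)

```text
t: 2.78
eef_pos: [0.5717, 0.1499, 0.0904]
orientation: [[-0.131, 0.991, 0.002], [0.991, 0.131, 0.001], [0.0, 0.002, -1.0]]
contact_force: [-0.6, -0.8, 7.8]
grip_width: 0.382
grip_force: 61.0
```

Emit:
inch_along(
  motion={"rx":[0,0],"ry":[0,0],"rz":[0,0],"x":[0,0],"y":[0,0],"z":[0,0],"jaw":[0,0]},
)

```text
t: 2.95
eef_pos: [0.5717, 0.1499, 0.0904]
orientation: [[-0.131, 0.991, 0.002], [0.991, 0.131, 0.001], [0.0, 0.002, -1.0]]
contact_force: [-0.4, -0.1, 8.6]
grip_width: 0.382
grip_force: 61.2
```

Gripped: width 32.5 mm against 34 mm, force 61 N. I lift it, then look at the joints to choose which way to turn. A half turn would put the wrist camera over the block side, which is better for judging the gap.

Emit:
inch_along(
  motion={"rx":[0,0,0,0,0],"ry":[0,0,0,0,0],"rz":[0,0,0,0,0],"x":[0,0,0,0,0],"y":[0,0,0,0,0],"z":[-0.02,-0.05,-0.09,-0.11,-0.11],"jaw":[0,0,0,0,0]},
)

```text
t: 3.37
eef_pos: [0.5726, 0.1501, 0.2044]
orientation: [[-0.131, 0.991, 0.007], [0.991, 0.131, 0.002], [0.001, 0.007, -1.0]]
contact_force: [1.6, 0.5, -3.4]
grip_width: 0.384
grip_force: 61.1
```

Run:
```python
from bench import ctrl
from h import *
s=ctrl.observe(); print(np.round(s["q"],1)); go(s,(.479,-.034,.19),21)
```

```text
[14.7  9.5  4.1 84.1 -0.  97.2]
rv [  0.42  -0.   -13.46] d [-0.1702 -0.117   0.0134]
```

Emit:
inch_along(
  motion={"rx":[0,0,0,0,0,0,0,0,0,0],"ry":[0,0,0,0,0,0,0,0,0,0],"rz":[-7,-14,-21,-28,-35,-42,-49,-56,-63,-70],"x":[-0.017,-0.034,-0.051,-0.068,-0.085,-0.102,-0.119,-0.136,-0.153,-0.170],"y":[-0.012,-0.023,-0.035,-0.047,-0.059,-0.070,-0.082,-0.094,-0.105,-0.117],"z":[0,0,0,0,0,0,0,0,0,0],"jaw":[0,0,0,0,0,0,0,0,0,0]},
)

```text
t: 4.2
eef_pos: [0.4765, -0.0349, 0.1973]
orientation: [[-0.978, 0.21, -0.002], [0.21, 0.978, 0.0], [0.002, -0.0, -1.0]]
contact_force: [0.5, -0.3, -3.5]
grip_width: 0.383
grip_force: 61.1
```

Emit:
inch_along(
  motion={"rx":[0,0,0,0,0,0,0,0,0,0],"ry":[0,0,0,0,0,0,0,0,0,0],"rz":[-7,-14,-21,-28,-35,-42,-49,-56,-63,-70],"x":[0,0,0,0,0,0,0,0,0,0],"y":[0,0,0,0,0,0,0,0,0,0],"z":[0,0,0,0,0,0,0,0,0,0],"jaw":[0,0,0,0,0,0,0,0,0,0]},
)

```text
t: 5.03
eef_pos: [0.477, -0.0341, 0.1973]
orientation: [[-0.532, -0.847, -0.002], [-0.847, 0.532, 0.0], [0.001, 0.002, -1.0]]
contact_force: [-0.9, -0.6, -4.0]
grip_width: 0.38
grip_force: 61.3
```

Emit:
inch_along(
  motion={"rx":[0,0,0,0,0,0,0,0,0,0],"ry":[0,0,0,0,0,0,0,0,0,0],"rz":[-7,-14,-21,-28,-35,-42,-49,-53.5,-53.5,-53.5],"x":[0,0,0,0,0,0,0,0,0,0],"y":[0,0,0,0,0,0,0,0,0,0],"z":[0,0,0,0,0,0,0,0,0,0],"jaw":[0,0,0,0,0,0,0,0,0,0]},
)

```text
t: 5.87
eef_pos: [0.4771, -0.0341, 0.1977]
orientation: [[0.356, -0.934, -0.002], [-0.934, -0.356, 0.0], [-0.001, 0.002, -1.0]]
contact_force: [0.0, -0.1, -3.5]
grip_width: 0.39
grip_force: 61.3
```

Run:
```python
from bench import ctrl
from h import *
r=ctrl.read_camera("wrist"); np.savez("w3.npz",**r); cv2.imwrite("pics/w3.png",r["image"][:,:,::-1]); print(r["T"].round(3).tolist())
```

```text
[[-0.934, -0.343, -0.1, 0.501], [-0.357, 0.898, 0.258, -0.098], [0.001, 0.277, -0.961, 0.268], [0.0, 0.0, 0.0, 1.0]]
```

View pics/w3.png

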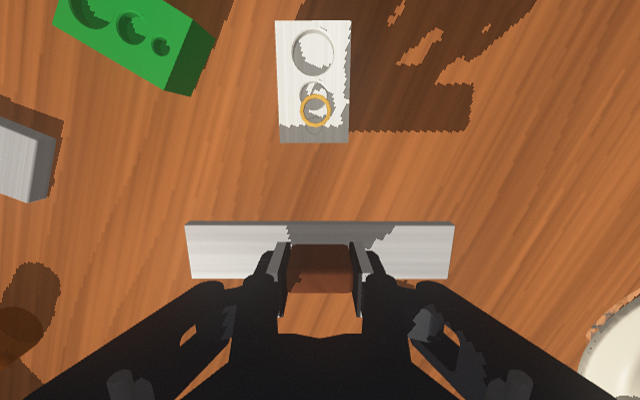

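The block fills rows 20-142, columns 275-351, with the ring at (315,110). The held bar's block-side edge runs from (186,222) to (454,222). I can measure both in this one frame, so calibration bias cancels.

Create m.py:
```python
from h import *
def fit(pts):
    vx,vy,x,y=cv2.fitLine(np.float32(pts),cv2.DIST_HUBER,0,.01,.01).ravel(); return (x,y),(vx,vy)
def edge(gray,p,q,n=25,w=7):
    "sub-pixel strongest edge near segment p-q, fitted line ends"
    p,q=np.array(p,float),np.array(q,float); d=(q-p)/np.linalg.norm(q-p); nn=np.array([-d[1],d[0]]); out=[]
    for f in np.linspace(.08,.92,n):
        c=p+f*(q-p); s=np.arange(-w,w+.01,.25); xy=(c+s[:,None]*nn).astype(np.float32)
        v=cv2.remap(gray,xy[None,:,0],xy[None,:,1],cv2.INTER_LINEAR)[0].astype(float)
        v=np.convolve(v,np.ones(5)/5,'same'); g=np.abs(np.gradient(v))[4:-4]; i=g.argmax()+4
        out.append(c+s[i]*nn)
    (x,y),(vx,vy)=fit(out); 
    v=np.array([vx,vy])*np.sign(np.dot([vx,vy],d)); o=np.array([x,y]); return o+v*((p-o)@v), o+v*((q-o)@v)
def ang(P,Q): return np.degrees(np.arctan2(*(Q-P)[1::-1]))
```

Run:
```python
from m import *
r=dict(np.load("w3.npz")); S=255-cv2.cvtColor(r["image"],cv2.COLOR_RGB2HSV)[...,1]
C=[(275,20),(350,20),(349,143),(279,143)]; E=[]
for i in range(4):
    e=edge(S,C[i],C[(i+1)%4],w=5); P,Q=[onz(r,x,.045) for x in e]; E.append((P,Q)); print("blk",np.round(e,1).tolist(),P.round(4),Q.round(4),"len",np.linalg.norm(P-Q).round(4),"ang",ang(P,Q).round(2))
mid=[(P+Q)/2 for P,Q in E]; print("L",np.linalg.norm(mid[0]-mid[2]),"W",np.linalg.norm(mid[1]-mid[3]))
for nm,c in [("front",[(190,222),(450,222)])]:
    e=edge(S,*c,w=6); print(nm,np.round(e,1).tolist())
    for z in (.107,.115):
        P,Q=[onz(r,x,z) for x in e]; print(z,P.round(4),Q.round(4),"ang",ang(P,Q).round(2))
for p in [(186,222),(454,222),(450,278),(192,278)]: print(onz(r,p,.115).round(4))
# heights: ends of block vs top view centre
t=dict(np.load("top0.npz"))
for a,b in [((383,181.3),(275,20)),((391.5,203),(350,20)),((357.5,217),(349,143))]: print(tri(t,a,r,b))
```

```text
blk [[275.0, 19.5], [350.0, 19.5]] [ 0.556 -0.155  0.045] [ 0.5068 -0.1739  0.045 ] len 0.0527 ang -159.05
blk [[351.1, 20.0], [347.9, 143.0]] [ 0.506  -0.1739  0.045 ] [ 0.4756 -0.0951  0.045 ] len 0.0844 ang 111.06
blk [[349.0, 142.5], [279.0, 142.5]] [ 0.475  -0.0958  0.045 ] [ 0.5265 -0.0761  0.045 ] len 0.0552 ang 20.93
blk [[279.5, 143.0], [274.2, 20.0]] [ 0.526  -0.0759  0.045 ] [ 0.5565 -0.1545  0.045 ] len 0.0843 ang -68.81
L 0.08432188278595483 W 0.054019326904146237
front [[190.0, 220.2], [450.0, 221.3]]
0.107 [ 0.5556 -0.0184  0.107 ] [ 0.4058 -0.0749  0.107 ] ang -159.35
0.115 [ 0.5529 -0.0224  0.115 ] [ 0.4106 -0.076   0.115 ] ang -159.35
[ 0.5549 -0.0205  0.115 ]
[ 0.4082 -0.0765  0.115 ]
[ 0.3927 -0.0429  0.115 ]
[0.5428 0.0144 0.115 ]
(array([ 0.55613387, -0.15770033,  0.04132518]), np.float64(0.004230108480033193))
(array([ 0.50605617, -0.18201335,  0.02063024]), np.float64(0.0024709349227927707))
(array([ 0.47519363, -0.09609248,  0.05443568]), np.float64(0.0018720188873558204))
```

The block checks out in one frame: 84.3 x 54.0 mm at z=0.045, axis 111.0°, centre (0.516,-0.125). The tool's x axis points straight at the end. The gap is about 42 mm, so I descend to just above the bench and leave about 10 mm.

Emit:
inch_along(
  motion={"rx":[0,0,0,0,0,0,0,0],"ry":[0,0,0,0,0,0,0,0],"rz":[-0.35,-0.35,-0.35,-0.35,-0.35,-0.35,-0.35,-0.35],"x":[0.012,0.022,0.032,0.032,0.032,0.032,0.032,0.032],"y":[0,0,0,0,0,0,0,0],"z":[0.02,0.045,0.07,0.085,0.095,0.10,0.10,0.10],"jaw":[0,0,0,0,0,0,0,0]},
)

```text
t: 6.58
eef_pos: [0.4893, -0.0638, 0.0996]
orientation: [[0.364, -0.931, 0.001], [-0.931, -0.364, -0.0], [0.0, -0.001, -1.0]]
contact_force: [-0.1, 0.1, -4.1]
grip_width: 0.388
grip_force: 61.1
```

Run:
```python
from bench import ctrl
from h import *
r=ctrl.read_camera("wrist"); np.savez("w4.npz",**r); cv2.imwrite("pics/w4.png",r["image"][:,:,::-1]); print(r["T"].round(3).tolist())
```

```text
[[-0.931, -0.351, -0.1, 0.514], [-0.365, 0.895, 0.257, -0.127], [-0.001, 0.276, -0.961, 0.17], [0.0, 0.0, 0.0, 1.0]]
```

View pics/w4.png

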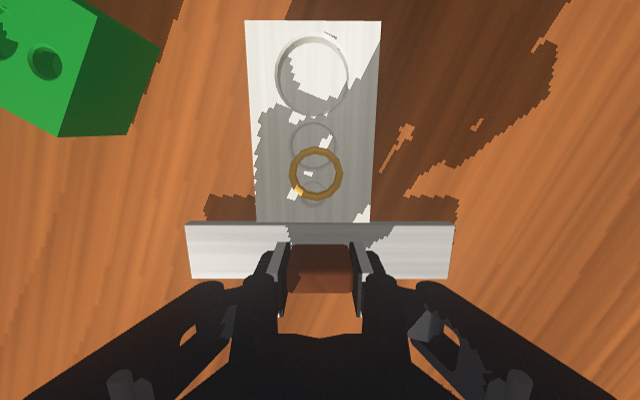

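The bar's front edge is visible at row ~222 on both sides of the block (columns 188-255 and 375-452). The block's near end is also at row ~222, and its far end is at row 20.

Run:
```python
from m import *
r=dict(np.load("w4.npz")); im=r["image"]; S=255-cv2.cvtColor(im,cv2.COLOR_RGB2HSV)[...,1]; V=cv2.cvtColor(im,cv2.COLOR_RGB2GRAY)
for c in (200,225,415,440): print(c,"gray",V[212:232,c].tolist(),"S",S[212:232,c].tolist())
print(V[206:232,310].tolist(), V[206:232,270].tolist())
for n,a,b in [("far",(246,20),(381,20)),("left",(246,22),(257,215)),("right",(381,22),(372,215))]:
    e=edge(S,a,b,w=5); P,Q=[onz(r,x,.045) for x in e]; print(n,np.round(e,1).tolist(),P.round(4),Q.round(4),ang(P,Q).round(2))
u=np.array([np.cos(np.radians(111)),np.sin(np.radians(111)),0]);O=np.array([.516,-.125,0])
far=onz(r,(313,20),.045); print("far end u",(far-O)@u)
for row in (218,220,222,224):
    print(row,[((onz(r,(c,row),z)-O)@u).round(4) for c in (220,430) for z in (.009,.017)],"blk end",((onz(r,(313,row),.045)-O)@u).round(4))
```

```text
200 gray [135, 134, 134, 132, 134, 135, 135, 136, 121, 103, 101, 100, 111, 169, 205, 210, 208, 206, 207, 208] S [95, 94, 94, 95, 94, 94, 95, 92, 126, 209, 224, 221, 224, 232, 239, 240, 239, 238, 239, 239]
225 gray [80, 77, 80, 79, 79, 79, 79, 77, 85, 96, 102, 101, 111, 166, 203, 209, 207, 205, 205, 205] S [110, 108, 112, 114, 113, 113, 113, 111, 139, 206, 231, 231, 233, 241, 244, 243, 243, 240, 240, 240]
415 gray [77, 77, 74, 75, 74, 76, 76, 73, 77, 90, 100, 97, 100, 134, 180, 196, 193, 197, 196, 196] S [103, 110, 106, 105, 106, 108, 108, 105, 114, 201, 238, 235, 235, 237, 240, 240, 241, 240, 241, 243]
440 gray [76, 72, 74, 73, 73, 79, 76, 75, 81, 92, 99, 95, 99, 131, 178, 194, 193, 194, 194, 194] S [107, 101, 104, 98, 101, 106, 106, 99, 117, 196, 235, 229, 230, 238, 238, 238, 239, 238, 241, 241]
[120, 129, 136, 137, 138, 138, 139, 138, 138, 138, 140, 137, 138, 138, 139, 142, 117, 94, 101, 106, 108, 111, 111, 111, 111, 109] [141, 145, 142, 143, 144, 144, 144, 144, 144, 143, 143, 144, 142, 144, 145, 140, 114, 99, 105, 156, 195, 203, 202, 202, 202, 202]
far [[246.0, 19.4], [381.0, 19.9]] [ 0.5556 -0.155   0.045 ] [ 0.5061 -0.1742  0.045 ] -158.77
left [[243.9, 22.1], [255.6, 215.1]] [ 0.5561 -0.1538  0.045 ] [ 0.5274 -0.0793  0.045 ] 111.09
right [[381.0, 22.0], [369.6, 214.9]] [ 0.5058 -0.1736  0.045 ] [ 0.4771 -0.0991  0.045 ] 111.07
far end u -0.042183184983949386
218 [np.float64(0.0522), np.float64(0.0496), np.float64(0.0512), np.float64(0.0486)] blk end 0.0399
220 [np.float64(0.0535), np.float64(0.0508), np.float64(0.0525), np.float64(0.0498)] blk end 0.0409
222 [np.float64(0.0548), np.float64(0.052), np.float64(0.0538), np.float64(0.0511)] blk end 0.0419
224 [np.float64(0.0561), np.float64(0.0533), np.float64(0.0551), np.float64(0.0523)] blk end 0.0429
```

The top edge (row 225, z=0.017) and the bottom edge (row 220.7, z=0.009) both give the front edge at u=0.0535. The block end is at 0.042, so the gap is 11.5 mm. I close to about 1 mm, then lower.

Emit:
inch_along(
  motion={"rx":[0,0,0,0,0,0,0,0],"ry":[0,0,0,0,0,0,0,0],"rz":[0.25,0.25,0.25,0.25,0.25,0.25,0.25,0.25],"x":[0.003,0.006,0.009,0.0103,0.0103,0.0103,0.0103,0.0103],"y":[0,0,0,0,0,0,0,0],"z":[0,0,0,0.002,0.004,0.006,0.006,0.006],"jaw":[0,0,0,0,0,0,0,0]},
)

```text
t: 7.3
eef_pos: [0.4926, -0.0735, 0.0926]
orientation: [[0.361, -0.933, -0.001], [-0.933, -0.361, 0.0], [-0.0, 0.001, -1.0]]
contact_force: [0.2, -0.0, -3.7]
grip_width: 0.381
grip_force: 61.3
```

Run:
```python
from m import *
from bench import ctrl
r=ctrl.read_camera("wrist"); np.savez("w5.npz",**r)
im=r["image"]; S=255-cv2.cvtColor(im,cv2.COLOR_RGB2HSV)[...,1]; V=cv2.cvtColor(im,cv2.COLOR_RGB2GRAY)
for c in (200,225,415,440): print(c,V[216:230,c].tolist(),S[216:230,c].tolist())
u=np.array([np.cos(np.radians(111)),np.sin(np.radians(111)),0]);O=np.array([.516,-.125,0])
h=ctrl.observe()["eef_pos"][2]-.0904
print("z",h,"tool u",(ctrl.observe()["eef_pos"]-O)@u)
for row in (220,221,225): print(row,[((onz(r,(c,row),z)-O)@u).round(4) for c in (220,430) for z in (h,h+.008)])
e=edge(S,(255,25),(261,200),w=9);P,Q=[onz(r,x,.045) for x in e];print(P,Q,ang(P,Q))
for c in (300,340): print(S[:40:1,c].tolist())
```

```text
200 [81, 83, 82, 81, 91, 98, 99, 101, 109, 167, 204, 207, 205, 205] [106, 111, 107, 101, 153, 212, 223, 222, 222, 234, 239, 240, 238, 239]
225 [80, 81, 77, 77, 83, 98, 104, 97, 108, 160, 199, 206, 204, 203] [117, 117, 111, 108, 138, 205, 234, 227, 230, 236, 240, 243, 240, 238]
415 [78, 79, 80, 79, 78, 91, 97, 98, 103, 133, 179, 193, 192, 193] [99, 112, 108, 106, 120, 193, 237, 235, 233, 235, 241, 239, 241, 239]
440 [73, 75, 76, 72, 76, 90, 100, 97, 99, 133, 176, 192, 189, 192] [101, 105, 109, 101, 119, 195, 233, 227, 226, 236, 239, 239, 239, 239]
z 0.002355363949903197 tool u 0.05642579108800946
220 [np.float64(0.0429), np.float64(0.0402), np.float64(0.0425), np.float64(0.0398)]
221 [np.float64(0.0436), np.float64(0.0408), np.float64(0.0432), np.float64(0.0404)]
225 [np.float64(0.0462), np.float64(0.0433), np.float64(0.0458), np.float64(0.0429)]
[ 0.55431849 -0.16195448  0.045     ] [ 0.52805233 -0.10016406  0.045     ] 113.0296037879603
[89, 95, 102, 101, 104, 102, 93, 99, 104, 97, 97, 103, 101, 106, 104, 99, 103, 111, 103, 108, 105, 106, 113, 104, 111, 105, 107, 109, 113, 110, 116, 117, 120, 117, 118, 121, 120, 124, 123, 123]
[96, 104, 98, 97, 96, 99, 97, 100, 96, 103, 96, 100, 105, 107, 99, 108, 101, 105, 104, 105, 109, 111, 107, 109, 104, 109, 108, 110, 114, 118, 115, 112, 114, 112, 115, 118, 118, 113, 117, 124]
```

Emit:
inch_along(
  motion={"rx":[0,0,0,0,0],"ry":[0,0,0,0,0],"rz":[0,0,0,0,0],"x":[0.0004,0.0006,0.0006,0.0006,0.0006],"y":[0,0,0,0,0],"z":[0.001,0.002,0.0025,0.0025,0.0025],"jaw":[0,0,0,0,0]},
)

```text
t: 7.77
eef_pos: [0.493, -0.0741, 0.0904]
orientation: [[0.361, -0.933, 0.0], [-0.933, -0.361, -0.0], [0.0, -0.0, -1.0]]
contact_force: [0.3, 0.4, -3.0]
grip_width: 0.379
grip_force: 61.3
```

Emit:
inch_along(
  motion={"rx":[0,0,0],"ry":[0,0,0],"rz":[0,0,0],"x":[0,0,0],"y":[0,0,0],"z":[0.0004,0.0008,0.0008],"jaw":[0,0,0]},
)

```text
t: 8.02
eef_pos: [0.493, -0.0741, 0.0904]
orientation: [[0.361, -0.933, 0.0], [-0.933, -0.361, -0.0], [0.0, -0.0, -1.0]]
contact_force: [-3.4, 1.0, 4.7]
grip_width: 0.385
grip_force: 62.4
```

On the bench (+4.7 N). I let go, rise and look.

Emit:
inch_along(
  motion={"rx":[0,0,0,0,0,0],"ry":[0,0,0,0,0,0],"rz":[0,0,0,0,0,0],"x":[0,0,0,0,0,0],"y":[0,0,0,0,0,0],"z":[0,0,0,0,0,0],"jaw":[0.6,0.8,1,1,1,1]},
)

```text
t: 8.52
eef_pos: [0.493, -0.0741, 0.0896]
orientation: [[0.361, -0.933, 0.0], [-0.933, -0.361, 0.0], [-0.0, -0.0, -1.0]]
contact_force: [-0.5, 0.1, -0.8]
grip_width: 1.002
grip_force: 0.0
```

Emit:
inch_along(
  motion={"rx":[0,0,0,0,0,0,0],"ry":[0,0,0,0,0,0,0],"rz":[0,0,0,0,0,0,0],"x":[0,0,0.02,0.04,0.04,0.04,0.04],"y":[0,0,0,0,0,0,0],"z":[-0.02,-0.05,-0.09,-0.12,-0.13,-0.13,-0.13],"jaw":[1,1,1,1,1,1,1]},
)

```text
t: 9.1
eef_pos: [0.5074, -0.1114, 0.2193]
orientation: [[0.36, -0.933, 0.0], [-0.933, -0.36, 0.0], [-0.0, -0.0, -1.0]]
contact_force: [-0.8, 0.1, -0.4]
grip_width: 1.001
grip_force: 0.0
```

Run:
```python
from h import *
from bench import ctrl
r=ctrl.read_camera("wrist"); np.savez("w6.npz",**r); cv2.imwrite("pics/w6.png",r["image"][:,:,::-1])
t=ctrl.read_camera("top"); np.savez("top1.npz",**t)
```

```text
(no output)
```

View pics/w6.png

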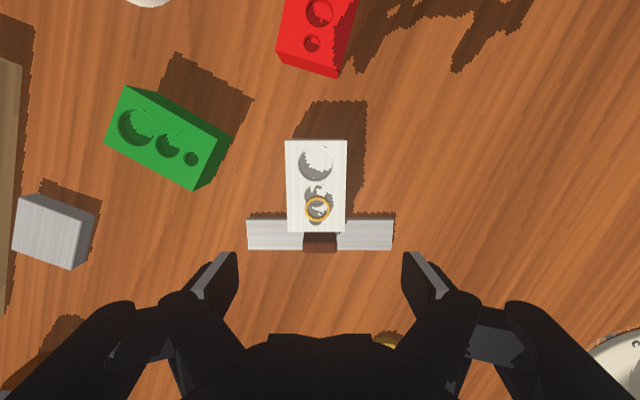

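The bar lies across the block's +x end, spanning columns 247-394 at rows 213-249. The block fills columns 285-346, rows 140-232, with the ring at (317,208). Checking the fit numerically.

Run:
```python
from m import *
from bench import ctrl
r=dict(np.load("w6.npz")); im=r["image"]; S=255-cv2.cvtColor(im,cv2.COLOR_RGB2HSV)[...,1]; V=cv2.cvtColor(im,cv2.COLOR_RGB2GRAY)
print(V[208:232,262].tolist(),V[208:232,375].tolist())
def seg(n,a,b,z,w=5,I=S):
    e=edge(I,a,b,w=w); P,Q=[onz(r,x,z) for x in e]; print(n,np.round(e,1).tolist(),P.round(4),Q.round(4),ang(P,Q).round(2)); return P,Q
E=[seg("far",(285,140),(346,140),.045),seg("R",(346,142),(345,212),.045),seg("near",(345,232),(287,232),.045,4,V),seg("L",(287,212),(285,142),.045)]
a=np.mean([ang(*E[1]),ang(*E[3])+180])%180; u=np.array([np.cos(np.radians(a)),np.sin(np.radians(a)),0]); v=np.array([u[1],-u[0],0])
fu=np.mean(E[0],0)@u; nu=np.mean(E[2],0)@u; cv_=(np.mean(E[1],0)@v+np.mean(E[3],0)@v)/2
c=u*(fu+.042)+v*cv_; print("axis",a,"L",nu-fu,"centre",c,"start (.516,-.125)")
for n,p,q,z in [("outerL",(248,249),(300,249),.008),("outerR",(340,249),(391,249),.008)]:
    P,Q=seg(n,p,q,z,4); print([(x-c)@u for x in (P,Q)], [(x-c)@v for x in (P,Q)])
for n,p,q in [("innerL",(248,218),(282,218)),("innerR",(350,217),(392,217))]:
  for z in (0,.008):
    P,Q=seg(n,p,q,z,6); print(z,[(x-c)@u for x in (P,Q)], [(x-c)@v for x in (P,Q)])
print(ctrl.observe()["q"].round(1)); go(ctrl.observe(),(c[0],c[1],.2),a-90+90)
```

```text
[120, 122, 124, 100, 74, 76, 77, 76, 74, 91, 95, 124, 184, 203, 198, 199, 196, 197, 197, 197, 201, 206, 206, 202] [131, 129, 130, 133, 133, 107, 77, 78, 77, 87, 96, 105, 168, 193, 187, 188, 186, 185, 183, 186, 185, 189, 192, 191]
far [[285.0, 138.5], [346.0, 138.5]] [ 0.5561 -0.1561  0.045 ] [ 0.5071 -0.1751  0.045 ] -158.84
R [[346.6, 142.0], [345.1, 212.0]] [ 0.5055 -0.1725  0.045 ] [ 0.4823 -0.1137  0.045 ] 111.46
near [[345.0, 231.5], [287.0, 231.5]] [ 0.475  -0.0958  0.045 ] [ 0.5262 -0.076   0.045 ] 21.17
L [[286.5, 212.0], [283.9, 142.0]] [ 0.533 -0.094  0.045] [ 0.556 -0.153  0.045] -68.76
axis 111.3512574604269 L 0.08550662903923784 centre [ 0.51650554 -0.12639794  0.        ] start (.516,-.125)
outerL [[248.0, 249.5], [300.0, 249.5]] [ 0.5587 -0.0251  0.008 ] [ 0.5048 -0.046   0.008 ] -158.82
[np.float64(0.07894111275650573), np.float64(0.07911839474511143)] [np.float64(0.07620306703716458), np.float64(0.0183892330668999)]
outerR [[340.0, 249.3], [391.0, 250.3]] [ 0.4635 -0.0623  0.008 ] [ 0.4101 -0.0816  0.008 ] -160.1
[np.float64(0.07897511011102601), np.float64(0.0804152
[... 450 characters left out ...]
03541), np.float64(0.04078755700702152)] [np.float64(0.07333650164965853), np.float64(0.03683952771425766)]
innerR [[350.0, 217.3], [392.0, 216.7]] [ 0.4659 -0.0987  0.    ] [ 0.4229 -0.116   0.    ] -158.04
0 [np.float64(0.04426028775429029), np.float64(0.04376644302863516)] [np.float64(-0.037084294118550916), np.float64(-0.08340674386733048)]
innerR [[350.0, 217.3], [392.0, 216.7]] [ 0.4677 -0.1008  0.008 ] [ 0.4259 -0.1176  0.008 ] -158.04
0.008 [np.float64(0.041628683522339574), np.float64(0.041148498203694324)] [np.float64(-0.03616120385561028), np.float64(-0.08120240635815369)]
[ -12.4   -0.    -4.6   85.6    0.  -123.5]
rv [ 1.600e-01 -3.000e-02  8.981e+01] d [ 0.0179 -0.0035  0.0178]
```

The gap is about 1 mm, the angle ~0°, the lateral offset ~3 mm, and the block sits at its start pose within 1 mm. The tool yaw already suits the block's width, so I descend over its middle and grip.

Emit:
inch_along(
  motion={"rx":[0,0,0,0,0,0,0,0,0],"ry":[0,0,0,0,0,0,0,0,0],"rz":[0,0,0,0,0,0,0,0,0],"x":[0.010,0.017,0.017,0.017,0.017,0.017,0.017,0.017,0.017],"y":[-0.003,-0.0034,-0.0034,-0.0034,-0.0034,-0.0034,-0.0034,-0.0034,-0.0034],"z":[0.01,0.03,0.06,0.09,0.115,0.128,0.133,0.133,0.133],"jaw":[1,1,1,1,1,1,1,1,1]},
)

```text
t: 9.95
eef_pos: [0.5167, -0.1261, 0.0865]
orientation: [[0.361, -0.933, -0.0], [-0.933, -0.361, 0.0], [-0.0, 0.0, -1.0]]
contact_force: [0.8, -0.6, 0.1]
grip_width: 1.002
grip_force: 0.0
```

Run:
```python
from bench import ctrl
import cv2
r=ctrl.read_camera("wrist"); s=ctrl.read_camera("side")
import numpy as np
im=np.vstack([cv2.resize(r["image"],(480,300)),cv2.resize(s["image"][150:275,250:450],(480,300))]); cv2.imwrite("pics/w7.png",im[:,:,::-1])
```

```text
(no output)
```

View pics/w7.png

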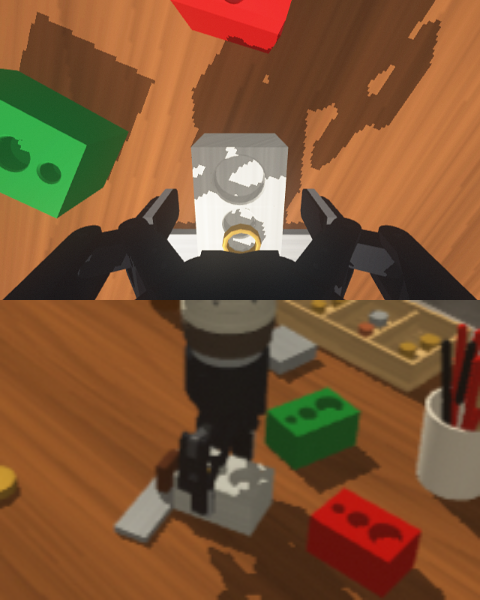

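The open fingers straddle the block at mid-length (block at columns 192-288 of the upper half), clear of the green and red look-alikes. Closing.

Emit:
inch_along(
  motion={"rx":[0,0,0,0,0,0,0,0],"ry":[0,0,0,0,0,0,0,0],"rz":[0,0,0,0,0,0,0,0],"x":[0,0,0,0,0,0,0,0],"y":[0,0,0,0,0,0,0,0],"z":[0,0,0,0,0,0,0,0],"jaw":[0.75,0.7,0.66,0.63,0.5,0,0,0]},
)

```text
t: 10.72
eef_pos: [0.517, -0.1261, 0.0874]
orientation: [[0.361, -0.933, 0.001], [-0.933, -0.361, -0.0], [0.001, -0.001, -1.0]]
contact_force: [-0.8, 1.2, 5.4]
grip_width: 0.623
grip_force: 64.9
```

Emit:
inch_along(
  motion={"rx":[0,0,0,0,0,0,0,0,0,0],"ry":[0,0,0,0,0,0,0,0,0,0],"rz":[0,0,0,0,0,0,0,0,0,0],"x":[0,0,0,0,0,0,0,0,0,0],"y":[0,0,0,0,0,0,0,0,0,0],"z":[-0.002,-0.006,-0.012,-0.020,-0.028,-0.036,-0.044,-0.052,-0.058,-0.062],"jaw":[0,0,0,0,0,0,0,0,0,0]},
)

```text
t: 11.55
eef_pos: [0.517, -0.1261, 0.1497]
orientation: [[0.361, -0.933, 0.001], [-0.933, -0.361, -0.0], [0.001, -0.001, -1.0]]
contact_force: [-0.2, -0.7, -6.4]
grip_width: 0.622
grip_force: 64.0
```

Emit:
inch_along(
  motion={"rx":[0,0,0,0,0,0,0,0,0,0],"ry":[0,0,0,0,0,0,0,0,0,0],"rz":[0,0,0,0,0,0,0,0,0,0],"x":[0,0,0,0,0,0,0,0,0,0],"y":[0,0,0,0,0,0,0,0,0,0],"z":[-0.004,-0.010,-0.018,-0.026,-0.032,-0.036,-0.038,-0.038,-0.038,-0.038],"jaw":[0,0,0,0,0,0,0,0,0,0]},
)

```text
t: 12.38
eef_pos: [0.5165, -0.126, 0.1862]
orientation: [[0.361, -0.933, -0.001], [-0.933, -0.361, 0.0], [-0.0, 0.001, -1.0]]
contact_force: [-0.8, 0.0, -5.4]
grip_width: 0.624
grip_force: 64.0
```

Run:
```python
from bench import ctrl
import cv2,numpy as np
r=ctrl.read_camera("wrist"); s=ctrl.read_camera("side")
im=np.vstack([cv2.resize(r["image"],(480,300)),cv2.resize(s["image"][125:250,250:450],(480,300))]); cv2.imwrite("pics/w8.png",im[:,:,::-1])
```

```text
(no output)
```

View pics/w8.png

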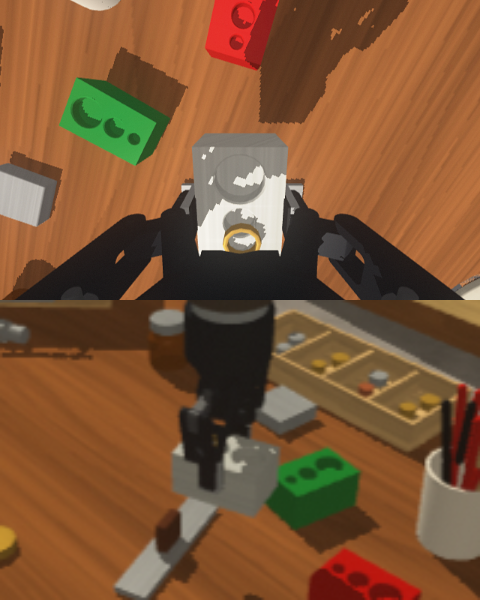

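The block is held level about 10 cm up with the ring still on it, at (242,240) in the wrist half, and the straightedge lies undisturbed. I let it settle, then hand in.

Emit:
inch_along(
  motion={"rx":[0,0,0],"ry":[0,0,0],"rz":[0,0,0],"x":[0,0,0],"y":[0,0,0],"z":[0,0,0],"jaw":[0,0,0]},
)

```text
t: 12.73
eef_pos: [0.5167, -0.1261, 0.1865]
orientation: [[0.361, -0.933, -0.0], [-0.933, -0.361, 0.0], [-0.0, 0.0, -1.0]]
contact_force: [-0.2, -0.6, -6.4]
grip_width: 0.624
grip_force: 64.0
```

```bash
python3 -c "
from bench import ctrl
print(ctrl.hand_in())"
```

```text
the job is handed in; nothing more can be done
None
```

I handed the job in at 12.7 s (no verdict was returned): the straightedge lies let go about 1 mm from the block's +x end, covering it, and the gripper holds the block level about 10 cm above its place with the ring on top.

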